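# Lock the feed-water strainer into its bayonet pot

### The job

Put the rinsed strainer cartridge back into the climatic chamber's feed-water filter pot: let its two lugs down through the slots of the collar, press it in against the spring, turn it clockwise to the stop and let it spring up into its lock, then let go. Feel for the slots and the stop rather than forcing it (keep its load on the pot below 60 N), and leave the other things on the bench where they are.

Things in the scene. Friction and masses are not known exactly. Their poses are not given: they have to be found in the camera images.
- strainer: Loose black strainer cartridge, 106 mm tall, about 0.16 kg, standing upright on the lime-green board (5 mm thick). Origin: centre of its foot's underside, z up along its axis. Basket 38 mm in diameter (foot 33 mm, bevelled), widening at 38 to 46 mm height to a head of 44 mm diameter that ends at 72 mm. A half turn about z gives the same shape.
- strainer_grip (a point): Point on the strainer's axis, 94 mm above its origin, in the grip bar on the head: a flat bar 48 mm long along the strainer's x axis, 14 mm thick along y, from 72 to 106 mm above the origin. Grip it across its thickness, fingertips no lower than the head's top.
- strainer_lugs (a point): Point on the strainer's axis, 51.5 mm above its origin, level with the two lugs, which stick out of the head along +x and -x, in line with the grip bar: each 9 mm wide, 7 mm high (48 to 55 mm above the origin), out to 30 mm from the axis.
- pot: Fixed steel filter pot on a base plate 150 x 110 x 8 mm, pipes leaving at +y and -y. Origin: on the axis, underside of the plate, z up. On top an aluminium collar, 76 mm outside, bore 48 mm, with an 8 mm thick lip. The pot, its collar and seat must not be loaded by the strainer with more than 60 N in all (about 1 N m of twist at the stop).
- pot_mouth (a point): Centre of the collar's bore at its upper face, 90 mm above the bench. Two opposite slots, 13 mm wide, open to 32 mm from the axis, let the lugs through the lip. The collar is clamped by hand: the line of the slots lies up to 0.35 rad either side of the pot's x axis; this angle is not reported, see or feel it. Lugs off the slots rest on the upper face: strainer origin 42 mm above the pot's.
- pot_seat (a point): Point on the pot's axis 37 mm above its origin: top of the sprung seat. Lugs in the slots, the strainer's foot stands here. Pressing on takes 3 N at first, 0.6 N more per mm; with the foot below 27 mm the lugs are under the lip; at 23 mm the seat is solid (11 N). Unturned, it springs back up to 37 mm.
- pot_lock (a point): Point on the pot's axis 31 mm above its origin: the foot's height when locked. Under the lip the strainer turns clockwise seen from above (not the other way) by 60 degrees (play 4 degrees) to a solid stop; there the lip has pockets 4 mm deep, into which the spring lifts the lugs when let up, and it cannot turn back. Let up short of the pockets, it stays at 27 mm.
- module: Loose bystander: green circuit board, 100 x 45 mm, 18 mm high, with two metal sockets, on the lime-green board. Origin under its centre.
- plug: Loose bystander: rubber blanking plug, 48 mm wide, 30 mm high, without lugs, near the pot. Origin under its centre.
- seal: Loose bystander: flat rubber ring, 54 mm wide, 6 mm high, near the pot. Origin under its centre.
- wrench: Loose bystander: steel wrench 170 mm long, lying on the bench. Origin near its middle.
- water: Loose bystander: closed pale bottle, 64 mm wide, 150 mm high. Origin under its centre.
- beaker: Loose bystander: empty steel beaker, 72 mm wide, 85 mm high. Origin under its centre.
- heatsink: Loose bystander: finned aluminium block 50 x 50 x 22 mm, on the lime-green board. Origin under its centre.
There are look-alikes about, which are no part of the job. There is more than one size of the strainer; the one meant has the size given above.

How it is judged (in metres and radians):
On the way:
1. the strainer is pressed down in the pot with its lugs under the collar's lip (z of strainer in the frame of pot below 0.0285 m and horizontal distance between strainer and pot_mouth below 0.005 m), for 0.1 s.
At the end, for the whole second after the job is handed in: The strainer stands locked in the pot: origin 29.2 to 33.5 mm above the pot's origin (lugs sprung up into the pockets at the stop), within 4 mm of the pot's axis, within 0.07 rad of upright, its grip bar turned at least 0.5 rad from the pot's x axis, released and at rest (z of strainer in the frame of pot between 0.0292 and 0.0335 m and horizontal distance between strainer and pot_mouth below 0.004 m and angle between strainer's own z axis and vertical below 0.07 rad and angle between the x axis of strainer and the x axis of pot, either way round above 0.5 rad and linear speed of strainer below 0.01 m/s); the robot touches nothing.
It fails at once if the strainer loads the pot, collar and seat with more than 60 N in all (contact force between strainer and pot above 60 N).
It fails at once if another thing on the bench is pushed more than 30 mm away (distance of any of module, plug, seal, wrench, water, beaker, heatsink from where it was at the start of the episode above 0.03 m).
It also fails if it takes over 61 s, if anything falls off the work surface, if the arm or the gripper's body presses on something with over 40 N, if the wrist force passes 120 N, or if a joint passes its speed limit or range.

### The arm

A 6-joint arm with a two-finger parallel gripper is mounted at the origin on the work surface. World frame = base frame: x ahead of the robot, y to its left, z up, the work surface at z = 0. Lengths are in mm, angles in rad, forces in N, time in s.
With the tool pointing down it reaches from about 350 to 975 mm from the base axis. Payload 7.1 kg.
Tool frame: the origin (TCP) lies between the finger pads; the fingertips stand 8 mm ahead of it and the grasp point (between the pads) lies 11 mm behind it (ctrl.tips_ahead is the distance from the TCP to the fingertips, in mm); y points along the fingers, z is the direction in which the jaws open and shut, and the axes are right-handed (so a half turn about y gives the same grasp; the last joint's range is limited). The gripper opens to 88 mm and grips with 3 to 60 N. Pads are 20 mm wide; open, the fingers measure 115 mm over their backs; the gripper's body (75 mm by 178 mm) begins 61 mm behind the grasp point.
Start: joints at [-1.193, 0.423, 1.63, -0, 1.089, -0.019], TCP at [241.559, -576.415, 230.675] pointing down, gripper open.
Joint ranges: [-3, 3], [-0.9, 2.11], [0.09, 2.58], [-1.31, 4.45], [0.11, 2.69], [-2.54, 2.54]. Speed limits (rad/s): [2.39, 2.39, 3.01, 3.14, 3.14, 3.14].

### API

Orientations are given as a rotation vector (axis times angle).
In Python, from workcell import ctrl gives the robot as it stands.
- The arm moves only by the shell command python3 -m creep 'ROWS'. ROWS is JSON, a list of rows, each an object of numbers: "tx", "ty", "tz": the shift along the world's x, y, z in mm; "rx", "ry", "rz": the turn, a rotation vector about the world's x, y, z in rad; "fingers": the closure in counts, from 0 (fully open) to 255 (shut). A call has 1 to 10 rows; each row is the pose to reach, as a shift and turn from the pose commanded when the call began; what a row does not reach only later rows make up. A row lasts 1/8 s, in which the tool goes at most 62.5 mm and 10.7 degrees, less where a joint would pass 70% of its speed; a pose out of reach is approached as far as the arm can. A call with a gripper value outside its range is refused whole. The fingers move at their own pace and stop on an object; the grip force is fixed at half the most. Time passes only in rows, so rows that repeat a pose let the fingers close. It gives the time, the measured TCP pose, the force and the opening at its end, in the units of the state.
- ctrl.get_obs(): the state, without advancing time (a new reading comes with each control period).
- ctrl.get_image(name): name is "scene" or "top" or "wrist"; returns a dict with "pixels" (400x640x3 uint8, blue, green, red), "intrinsics" (3x3 intrinsics, pixels), "rvec" (rotation vector, rad) and "tvec" (3), from world to camera coordinates, as OpenCV has them. Camera axes: x right, y down, z forward; pixel columns grow to the right and rows downward; lengths in mm; the calibration is good to about 2 mm. The wrist camera is an equidistant fisheye: a pixel r from the principal point sees the ray r / f radians off the axis. A picture is of the moment at which its call begins. There is no depth.
- ctrl.close_job(): hands the job in, once; it reports no verdict.
The state is a dict: "t": time; "qpos": joint angles; "qvel": joint speeds; "joint_torque": joint torques, N m; "ee_pos": TCP position; "orientation": TCP orientation; "ft_force": force on the tool from outside, world axes, zero at the start; "moment": the same for the moment, N m; "width": finger opening in mm.
Only numpy, scipy, OpenCV 4.12 (cv2) and the standard library are available. Lean on these libraries where they do the work, as an engineer would, in place of code of your own. Each camera call takes 0.05 s, during which the arm holds its last target.

## Working session

There is one attempt and no reset: what is moved stays moved. The work goes in short steps, Python scripts to look and compute and a shell command to move; the robot and the scene stay as the last step left them, time stands still between calls to the robot, and variables do not carry over. Pictures are saved under pics/ and viewed, and the job is handed in when it is done.

```bash
mkdir -p pics; ls; cat > h.py <<'E'
import cv2,numpy as np
from workcell import ctrl
def grab(n,f=None):
    im=ctrl.get_image(n)
    np.savez(f'{f or n}.npz',**{k:np.array(v) for k,v in im.items()})
    cv2.imwrite(f'pics/{f or n}.png',np.array(im['pixels']))
    return im
def load(f): return dict(np.load(f+'.npz'))
def ray(im,u,v,fish=False):
    K=np.array(im['intrinsics']);R,_=cv2.Rodrigues(np.array(im['rvec'],float));t=np.array(im['tvec'],float).ravel()
    x=(u-K[0,2])/K[0,0];y=(v-K[1,2])/K[1,1]
    if fish:
        r=np.hypot(x,y);s=np.sin(r)/max(r,1e-9);d=np.array([x*s,y*s,np.cos(r)])
    else: d=np.array([x,y,1.])
    return -R.T@t,R.T@d
def onz(im,u,v,z,fish=False):
    o,d=ray(im,u,v,fish);return o+d*(z-o[2])/d[2]
def proj(im,p,fish=False):
    K=np.array(im['intrinsics']);R,_=cv2.Rodrigues(np.array(im['rvec'],float));t=np.array(im['tvec'],float).ravel()
    c=R@np.array(p,float)+t
    if fish:
        r=np.hypot(c[0],c[1]);th=np.arctan2(r,c[2]);return np.array([K[0,2]+K[0,0]*th*c[0]/r,K[1,2]+K[1,1]*th*c[1]/r])
    return np.array([K[0,0]*c[0]/c[2]+K[0,2],K[1,1]*c[1]/c[2]+K[1,2]])
def meet(a,b):
    (o1,d1),(o2,d2)=a,b
    A=np.stack([d1,-d2],1);s=np.linalg.lstsq(A,o2-o1,rcond=None)[0]
    p,q=o1+s[0]*d1,o2+s[1]*d2
    return (p+q)/2,np.linalg.norm(p-q)
E
python3 - <<'E'
from h import *
for n in ['top','scene','wrist']:
    im=grab(n);print(n,ray(im,320,200,n=='wrist'),im['intrinsics'])
print(ctrl.get_obs())
E
```

```text
pics
top (array([ 312.2886323 ,  -18.42913287, 1355.37127151]), array([ 0.11439557,  0.01406108, -0.99340893])) [[461.35194655   0.         323.5829691 ]
 [  0.         461.35194655 204.25468481]
 [  0.           0.           1.        ]]
scene (array([1257.77825512, -327.74682439, 1101.11223337]), array([-0.62291834,  0.23731736, -0.74560952])) [[409.25484804   0.         325.49431671]
 [  0.         409.25484804 204.09476526]
 [  0.           0.           1.        ]]
wrist (array([ 303.68920997, -551.39569323,  384.07258652]), array([-0.23435554, -0.10207651, -0.96677705])) [[309.70691629   0.         318.42814519]
 [  0.         309.70691629 197.47809129]
 [  0.           0.           1.        ]]
{'t': 0.15, 'qpos': array([-1.19295773e+00,  4.23687869e-01,  1.63049057e+00, -1.86613227e-05,
        1.08862851e+00, -1.89917755e-02]), 'qvel': array([-0.0007663 , -0.00068396, -0.0034627 ,  0.0007048 , -0.00107742,
       -0.00017895]), 'joint_torque': array([ 1.66799696e-04, -5.44981134e+01, -2.73920399e+01,  6.43608836e-02,
        2.04699539e-02, -7.94281573e-05]), 'ee_pos': array([ 241.42779178, -576.02693934,  230.07556414]), 'orientation': array([-0.40309662,  2.00484007, -2.00240423]), 'ft_force': array([-0.34815516, -0.28392653,  0.43139476]), 'moment': array([-0.06740499,  0.02374807, -0.0393371 ]), 'width': 87.88636779794041}
```

View pics/top.png

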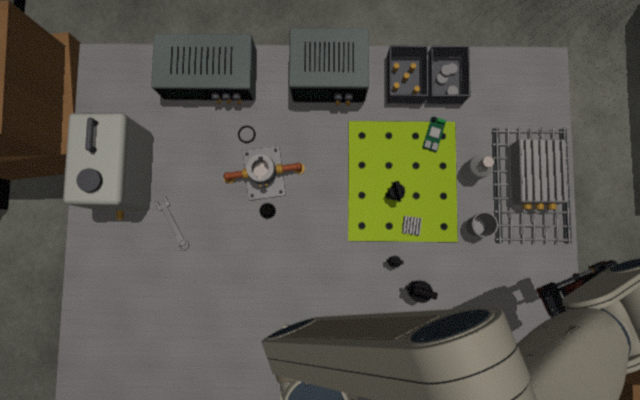

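View pics/scene.png

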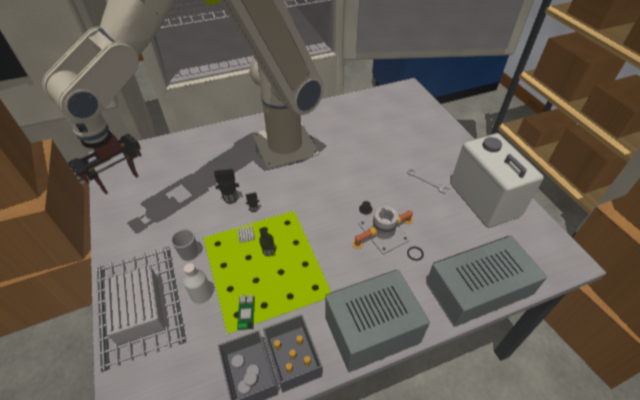

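View pics/wrist.png

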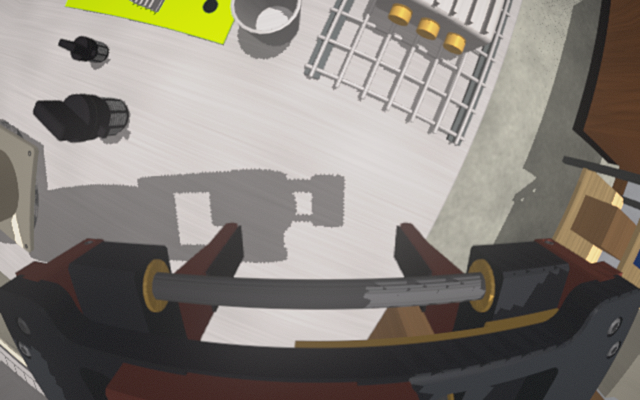

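The three candidates in the top view are a black cartridge on the lime board at (396,191), a smaller one on the bench at (394,261), and a larger one on the bench at (421,290). The one on the board fits because the task says it stands there. I'll confirm with an enlarged crop.

```bash
python3 - <<'E'
from h import *
t=load('top');s=load('scene')
def crop(im,x,y,w,h,k): return cv2.resize(im['pixels'][y:y+h,x:x+w],None,fx=k,fy=k,interpolation=cv2.INTER_CUBIC)
a=crop(t,365,165,60,50,6);b=crop(s,240,215,60,50,6);c=crop(t,225,135,80,50,6);d=crop(s,350,195,66,50,6)
cv2.imwrite('pics/c1.png',np.hstack([a,b]));cv2.imwrite('pics/c2.png',np.hstack([c,cv2.resize(d,(300,300))]))
for n,p,z in [('str',(396,191),100),('pot',(260,170),90),('board',(348,121),5),('b2',(458,242),5),('beaker',(483,227),0)]:
    print(n,onz(t,*p,z))
E
```

```text
str [ 483.76154927 -208.80706493  100.        ]
pot [540.34953698 167.35386311  90.        ]
board [707.16441033 -80.61141675   5.        ]
b2 [ 348.60366891 -402.8140508     5.        ]
beaker [ 393.38300352 -478.35282259    0.        ]
```

View pics/c1.png

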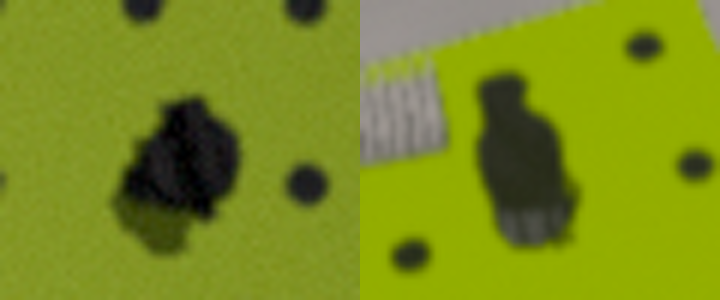

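View pics/c2.png

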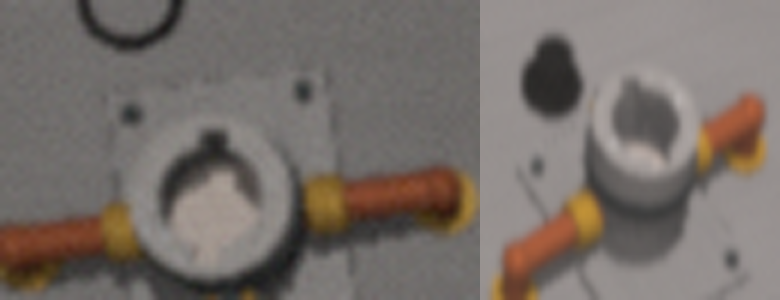

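The crop shows the board cartridge is the right one: its head is about 17 px, or 44–46 mm, and it sits between the other two in size. The collar's slot is visible at about (260,158) in the top view. Next I'll get a wrist-camera view.

```bash
python3 - <<'E'
from h import *
w=load('wrist')
R,_=cv2.Rodrigues(ctrl.get_obs()['orientation']);print(R.round(3))
print(ray(w,318,197,True))
for uv in [(80,48),(100,115)]: print(uv,onz(w,*uv,50,True))
# target shift d so strainer (484,-209,90) projects to nice spot
for sx,sy,sz in [(240,320,120),(200,300,120),(240,300,80),(180,340,100)]:
    print(sx,sy,sz,proj(w,np.array([481,-209,100])-[sx,sy,sz],True))
E
```

```text
[[-0.922 -0.     0.387]
 [-0.387  0.001 -0.922]
 [-0.    -1.    -0.001]]
(array([ 303.68920997, -551.39569323,  384.07258652]), array([-0.22820937, -0.09249309, -0.9692087 ]))
(80, 48) [ 291.74607239 -209.21432498   50.        ]
(100, 115) [ 216.98814339 -284.0182879    50.        ]
240 320 120 [284.80932083 157.59128083]
200 300 120 [282.06263472 123.75995394]
240 300 80 [265.74875764 155.43411512]
180 340 100 [316.28445665 121.20464314]
```

```bash
python3 -m creep '[{"tx":30,"ty":45,"tz":30},{"tx":60,"ty":90,"tz":60},{"tx":90,"ty":140,"tz":80},{"tx":120,"ty":190,"tz":80},{"tx":150,"ty":240,"tz":80},{"tx":180,"ty":290,"tz":80},{"tx":190,"ty":310,"tz":80},{"tx":190,"ty":310,"tz":80},{"tx":190,"ty":310,"tz":80}]'
python3 - <<'E'
from h import *
w=grab('wrist','w1');grab('top','t1')
print(ctrl.get_obs()['ee_pos'],proj(w,[481,-209,100],True),proj(w,[481,-209,5],True))
E
```

```text
[ 241.47745113 -576.19093849  230.3122325 ] [118.62992544 -91.61374009] [150.80948525 -61.1728185 ]schema error: expected keys tx, ty, tz, rx, ry, rz, fingers
```

View pics/w1.png

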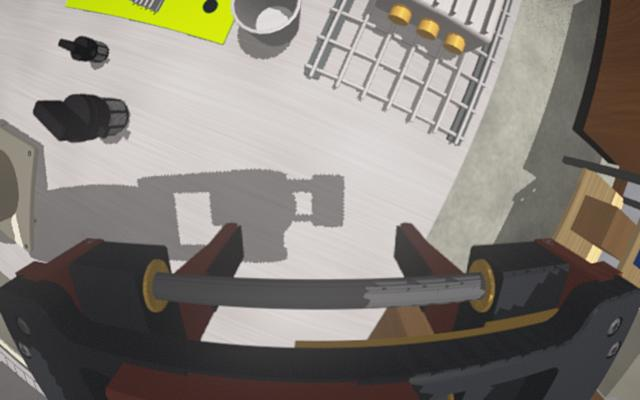

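The arm didn't move because every row needs all seven keys, so the picture is unchanged. I'll resend it in full.

```bash
python3 -m creep '[{"tx":30,"ty":45,"tz":20,"rx":0,"ry":0,"rz":0,"fingers":0},{"tx":60,"ty":90,"tz":40,"rx":0,"ry":0,"rz":0,"fingers":0},{"tx":90,"ty":140,"tz":60,"rx":0,"ry":0,"rz":0,"fingers":0},{"tx":120,"ty":190,"tz":70,"rx":0,"ry":0,"rz":0,"fingers":0},{"tx":150,"ty":240,"tz":80,"rx":0,"ry":0,"rz":0,"fingers":0},{"tx":180,"ty":290,"tz":80,"rx":0,"ry":0,"rz":0,"fingers":0},{"tx":190,"ty":310,"tz":80,"rx":0,"ry":0,"rz":0,"fingers":0},{"tx":190,"ty":310,"tz":80,"rx":0,"ry":0,"rz":0,"fingers":0},{"tx":190,"ty":310,"tz":80,"rx":0,"ry":0,"rz":0,"fingers":0}]'
python3 - <<'E'
from h import *
w=grab('wrist','w1')
print(ctrl.get_obs()['ee_pos'],proj(w,[481,-209,100],True),proj(w,[481,-209,5],True))
E
```

```text
t: 1.38
ee_pos: [431.3, -267.0, 310.7]
orientation: [-0.403, 2.003, -2.004]
ft_force: [0.4, -0.7, 0.1]
width: 87.5
[ 431.1557839  -267.23204677  310.60286636] [288.13524107 119.0476582 ] [294.37258387 119.17435214]
```

View pics/w1.png

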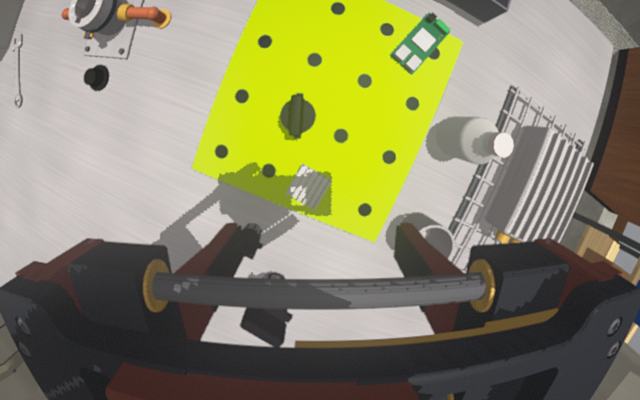

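The strainer is seen from almost straight above at (297,115). The grip bar runs almost vertically in the image, and the heatsink is at (310,187). I'll enlarge it.

```bash
python3 - <<'E'
from h import *
w=load('w1')
c=w['pixels'][80:150,255:345];cv2.imwrite('pics/c3.png',cv2.resize(c,None,fx=8,fy=8,interpolation=cv2.INTER_CUBIC))
E
```

```text
(no output)
```

View pics/c3.png

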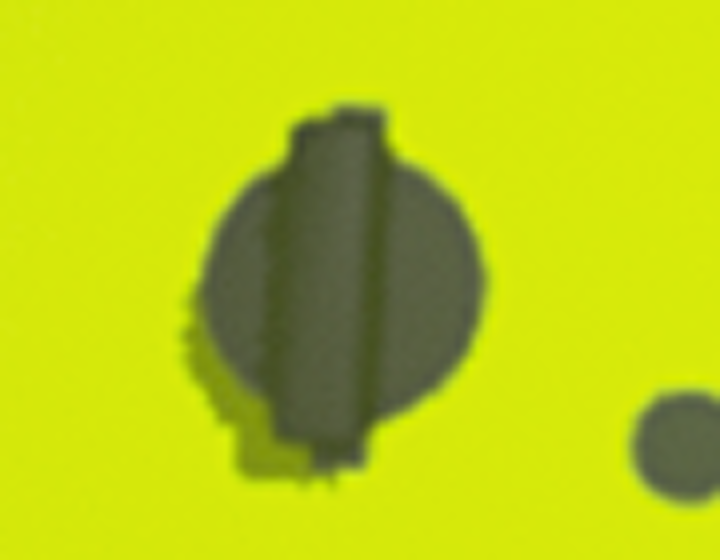

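```bash
python3 - <<'E'
from h import *
w=load('w1')
f=lambda x,y,z: onz(w,255+(x+.5)/8-.5,80+(y+.5)/8-.5,z,True)
a=f(361,105,111);b=f(339,466,111);h=f(344.5,287,77)
print(a,b,(a+b)/2,np.linalg.norm(a-b),h,np.degrees(np.arctan2(*(a-b)[[1,0]])))
print('tool z angle',np.degrees(np.arctan2(-0.922,.387)))
# top-view check
t=load('top');print([onz(t,u,v,50) for u,v in [(365+30,165+25)]])
# pot from wrist and top for later
for u,v in [(95,12)]: print(onz(w,u,v,90,True))
R,_=cv2.Rodrigues(ctrl.get_obs()['orientation']);print(np.degrees(np.arctan2(R[1],R[0])))
E
```

```text
[ 514.20391964 -210.58656687  111.        ] [ 465.24484163 -227.45726661  111.        ] [ 489.72438063 -219.02191674  111.        ] 51.78428168076574 [ 488.81514949 -216.15673334   77.        ] 19.013325105499487
tool z angle -67.2302733655947
[array([ 493.44054892, -213.55692402,   50.        ])]
[538.9299035  136.45883867  90.        ]
[-157.31460733 -140.83929271  -67.31460596]
```

```bash
python3 -m creep '[{"tx":29,"ty":25,"tz":-20,"rx":0,"ry":0,"rz":-0.06,"fingers":0},{"tx":58,"ty":49,"tz":-60,"rx":0,"ry":0,"rz":-0.06,"fingers":0},{"tx":58,"ty":49,"tz":-115,"rx":0,"ry":0,"rz":-0.06,"fingers":0},{"tx":58,"ty":49,"tz":-130,"rx":0,"ry":0,"rz":-0.06,"fingers":0},{"tx":58,"ty":49,"tz":-130,"rx":0,"ry":0,"rz":-0.06,"fingers":0},{"tx":58,"ty":49,"tz":-130,"rx":0,"ry":0,"rz":-0.06,"fingers":0}]'
python3 - <<'E'
from h import *
w=grab('wrist','w2')
p=ctrl.get_obs()['ee_pos'];print(p,proj(w,[p[0],p[1],111],True))
c=w['pixels'][120:300,220:420];cv2.imwrite('pics/c4.png',cv2.resize(c,None,fx=4,fy=3.3,interpolation=cv2.INTER_CUBIC))
E
```

```text
t: 2.17
ee_pos: [490.5, -218.6, 182.5]
orientation: [-0.343, 2.037, -2.04]
ft_force: [0.1, 0.1, -0.0]
width: 87.4
[ 490.54097433 -218.50445441  182.67595497] [316.56246126 209.45179698]
```

View pics/w2.png

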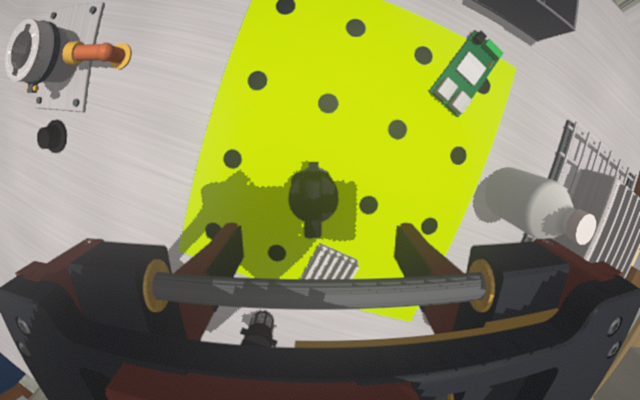

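The strainer is centred at (313,200), directly between the fingers, with the bar along the image vertical. I'll refine the bar line.

```bash
python3 - <<'E'
from h import *
w=load('w2')
c=w['pixels'][150:250,270:360];c=np.clip(c.astype(float)*2.2,0,255).astype(np.uint8);cv2.imwrite('pics/c4.png',cv2.resize(c,None,fx=6,fy=6,interpolation=cv2.INTER_CUBIC))
E
```

```text
(no output)
```

View pics/c4.png

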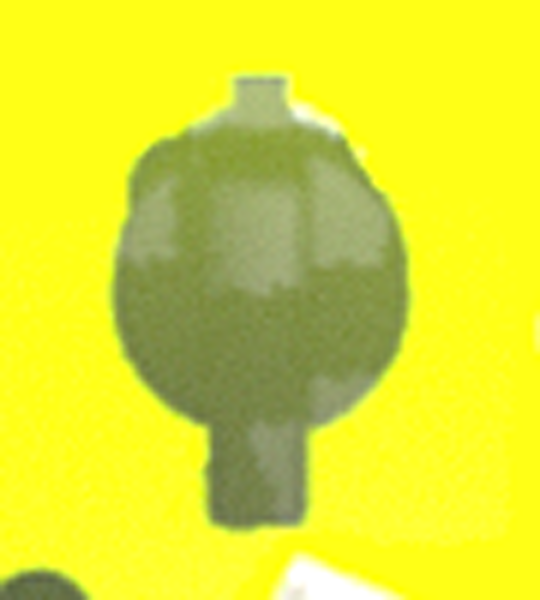

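```bash
python3 - <<'E'
from h import *
w=load('w2')
f=lambda x,y,z: onz(w,270+(x+.5)/6-.5,150+(y+.5)/6-.5,z,True)
print('bar end',f(257.5,525,111),'bar up',f(258,180,111),'lug',f(261,78,60),'bar end mid',f(257.5,430,111))
t=load('t1') if 0 else None
o=ctrl.get_obs();R,_=cv2.Rodrigues(o['orientation']);print(o['ee_pos'],np.degrees(np.arctan2(R[1],R[0])))
E
```

```text
bar end [ 468.18980827 -222.89988054  111.        ] bar up [ 511.37537933 -208.13938784  111.        ] lug [ 516.70640985 -205.8800734    60.        ] bar end mid [ 480.57475143 -218.65913942  111.        ]
[ 490.54097433 -218.50445441  182.67595497] [-160.75808316  -24.95217015  -70.75841992]
```

```bash
python3 -m creep '[{"tx":-1,"ty":2,"tz":-30,"rx":0,"ry":0,"rz":0,"fingers":0},{"tx":-1,"ty":2,"tz":-60,"rx":0,"ry":0,"rz":0,"fingers":0},{"tx":-1,"ty":2,"tz":-85,"rx":0,"ry":0,"rz":0,"fingers":0},{"tx":-1,"ty":2,"tz":-92,"rx":0,"ry":0,"rz":0,"fingers":0},{"tx":-1,"ty":2,"tz":-92,"rx":0,"ry":0,"rz":0,"fingers":0}]'
python3 - <<'E'
from h import *
w=grab('wrist','w3');o=ctrl.get_obs();print(o['ee_pos'],o['ft_force'])
E
```

```text
t: 2.85
ee_pos: [489.1, -215.8, 89.6]
orientation: [-0.345, 2.038, -2.039]
ft_force: [0.3, -0.6, 0.9]
width: 88.0
[ 489.3683892  -215.88198255   89.88793555] [0.831984   1.06265549 0.63663292]
```

View pics/w3.png

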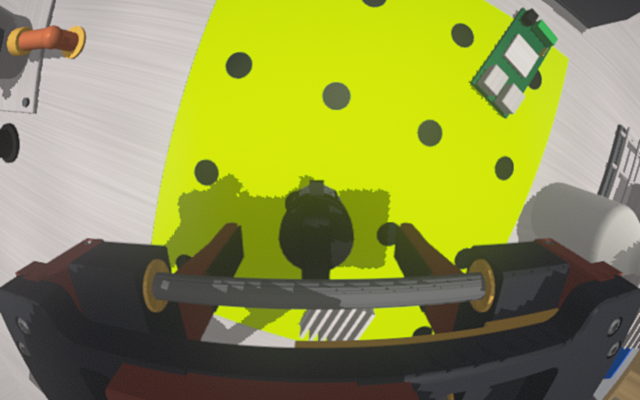

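The strainer stands between the open fingers at (316,240), with both fingers clear of the heatsink. Closing now.

```bash
python3 -m creep '[{"tx":0,"ty":0,"tz":0,"rx":0,"ry":0,"rz":0,"fingers":255},{"tx":0,"ty":0,"tz":0,"rx":0,"ry":0,"rz":0,"fingers":255},{"tx":0,"ty":0,"tz":0,"rx":0,"ry":0,"rz":0,"fingers":255},{"tx":0,"ty":0,"tz":0,"rx":0,"ry":0,"rz":0,"fingers":255},{"tx":0,"ty":0,"tz":0,"rx":0,"ry":0,"rz":0,"fingers":255},{"tx":0,"ty":0,"tz":0,"rx":0,"ry":0,"rz":0,"fingers":255},{"tx":0,"ty":0,"tz":0,"rx":0,"ry":0,"rz":0,"fingers":255},{"tx":0,"ty":0,"tz":0,"rx":0,"ry":0,"rz":0,"fingers":255}]'
python3 -c "
from h import *
o=ctrl.get_obs();print(o)"
```

```text
t: 3.9
ee_pos: [488.5, -215.4, 88.6]
orientation: [-0.347, 2.039, -2.039]
ft_force: [0.5, -0.2, -1.0]
width: 13.9
{'t': 3.9, 'qpos': array([-4.37550184e-01,  5.03682652e-01,  1.91662095e+00, -1.16151906e-05,
        7.21481311e-01,  7.96403961e-01]), 'qvel': array([ 1.80440455e-03,  1.69405484e-03, -2.31885725e-05,  1.82133297e-03,
       -3.07490625e-03, -1.00423559e-03]), 'joint_torque': array([-2.24745105e-02, -5.08496547e+01, -1.86770636e+01,  5.00856258e-02,
       -3.48444132e-02,  3.53182731e-04]), 'ee_pos': array([ 488.49062267, -215.37649669,   88.60969695]), 'orientation': array([-0.34683796,  2.0389067 , -2.03869328]), 'ft_force': array([ 0.46006007, -0.17959085, -0.98251529]), 'moment': array([0.0011804 , 0.02692545, 0.04732911]), 'width': 13.856285960075196}
```

Gripped, opening 13.9 mm. Joint 6 yaw is q1−q6, so I'll rotate the tool +160° in transit, which keeps the final −60° turn within range. First I'll lift it and carry it over.

```bash
python3 -m creep '[{"tx":0,"ty":0,"tz":20,"rx":0,"ry":0,"rz":0,"fingers":255},{"tx":0,"ty":0,"tz":60,"rx":0,"ry":0,"rz":0,"fingers":255},{"tx":0,"ty":0,"tz":110,"rx":0,"ry":0,"rz":0.1,"fingers":255},{"tx":10,"ty":30,"tz":150,"rx":0,"ry":0,"rz":0.25,"fingers":255},{"tx":25,"ty":75,"tz":180,"rx":0,"ry":0,"rz":0.42,"fingers":255},{"tx":40,"ty":125,"tz":200,"rx":0,"ry":0,"rz":0.6,"fingers":255},{"tx":60,"ty":175,"tz":215,"rx":0,"ry":0,"rz":0.77,"fingers":255},{"tx":80,"ty":225,"tz":221,"rx":0,"ry":0,"rz":0.94,"fingers":255},{"tx":100,"ty":275,"tz":221,"rx":0,"ry":0,"rz":1.1,"fingers":255},{"tx":120,"ty":325,"tz":221,"rx":0,"ry":0,"rz":1.27,"fingers":255}]'
python3 -m creep '[{"tx":20,"ty":45,"tz":0,"rx":0,"ry":0,"rz":0.17,"fingers":255},{"tx":26,"ty":55,"tz":0,"rx":0,"ry":0,"rz":0.34,"fingers":255},{"tx":26,"ty":55,"tz":0,"rx":0,"ry":0,"rz":0.51,"fingers":255},{"tx":26,"ty":55,"tz":0,"rx":0,"ry":0,"rz":0.68,"fingers":255},{"tx":26,"ty":55,"tz":0,"rx":0,"ry":0,"rz":0.85,"fingers":255},{"tx":26,"ty":55,"tz":0,"rx":0,"ry":0,"rz":1.02,"fingers":255},{"tx":26,"ty":55,"tz":0,"rx":0,"ry":0,"rz":1.19,"fingers":255},{"tx":26,"ty":55,"tz":0,"rx":0,"ry":0,"rz":1.36,"fingers":255},{"tx":26,"ty":55,"tz":0,"rx":0,"ry":0,"rz":1.5,"fingers":255},{"tx":26,"ty":55,"tz":0,"rx":0,"ry":0,"rz":1.54,"fingers":255}]'
python3 - <<'E'
from h import *
w=grab('wrist','w4');grab('top','t4');grab('scene','s4');o=ctrl.get_obs();R,_=cv2.Rodrigues(o['orientation'])
print(o['t'],o['qpos'],o['ee_pos'],o['width'],np.degrees(np.arctan2(R[1],R[0])),R[:,1],o['ft_force'],o['moment'])
E
```

```text
t: 5.15
ee_pos: [608.7, 111.3, 309.5]
orientation: [-1.229, 1.179, -1.178]
ft_force: [1.5, 0.1, -1.7]
width: 13.6
t: 6.4
ee_pos: [634.1, 164.5, 309.0]
orientation: [-1.571, -0.005, 0.007]
ft_force: [0.1, 0.1, -1.6]
width: 13.8
6.55 [ 2.35613211e-01  3.95584467e-01  1.48394574e+00 -6.20144604e-07
  1.26299562e+00 -1.33956321e+00] [634.25432747 164.50474626 309.19489963] 13.788840806305018 [   0.25096627 -166.46407082   90.25097743] [-9.07254570e-04 -2.18414357e-04 -9.99999565e-01] [ 0.11153635  0.17814409 -0.80067731] [ 0.07389294 -0.08582727 -0.02587484]
```

View pics/w4.png

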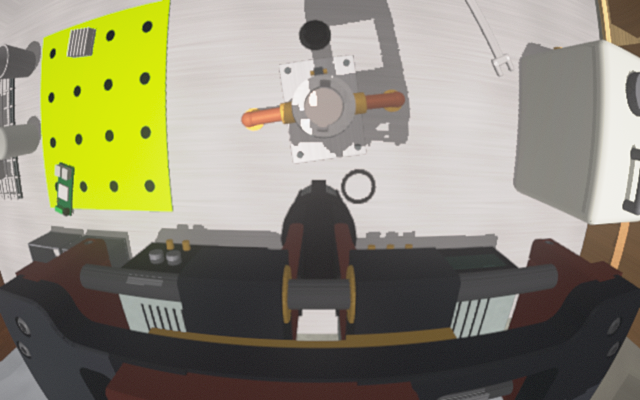

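View pics/s4.png

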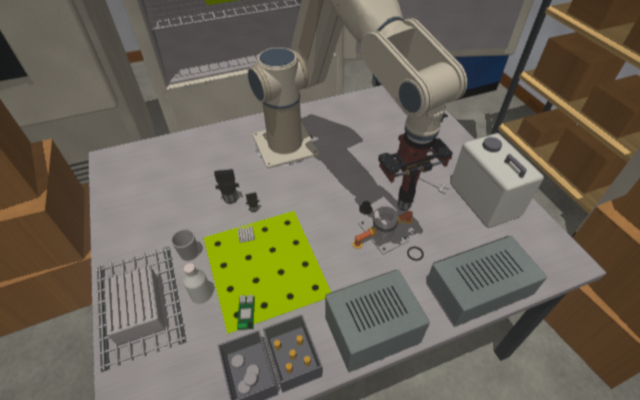

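The pot collar is at (323,106) in the wrist view, the ring at (358,186), and the plug at (315,35). The strainer hangs at the bottom centre with a lug at (319,185). I'll enlarge the collar.

```bash
python3 - <<'E'
from h import *
w=load('w4')
c=w['pixels'][60:150,270:380];cv2.imwrite('pics/c5.png',cv2.resize(c,None,fx=6.5,fy=6.5,interpolation=cv2.INTER_CUBIC))
E
```

```text
(no output)
```

View pics/c5.png

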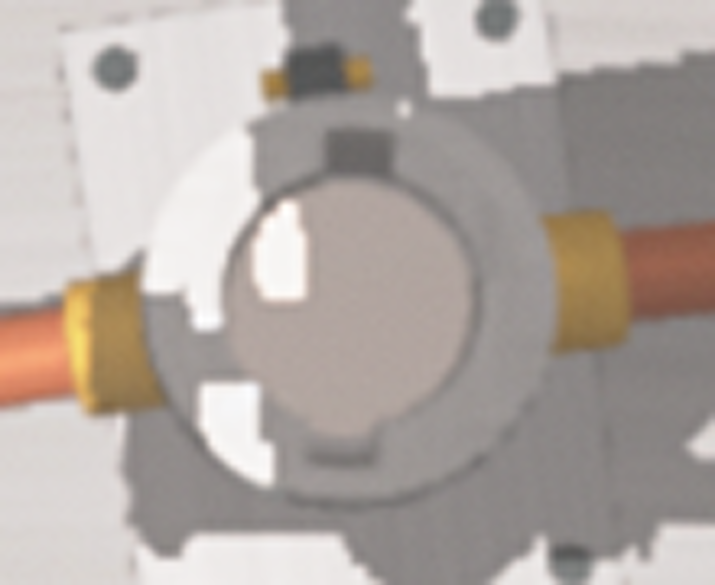

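```bash
python3 - <<'E'
from h import *
w=load('w4')
f=lambda x,y,z: onz(w,270+(x+.5)/6.5-.5,60+(y+.5)/6.5-.5,z,True)
a=f(362,129,90);b=f(342,462,90)
print('slots',a,b,(a+b)/2,np.linalg.norm(a-b),np.degrees(np.arctan2(*(b-a)[[1,0]])))
for p,q in [((141,290),(553,290)),((348,97),(348,505)),((224,300),(479,300))]:
    a=f(*p,90);b=f(*q,90);print((a+b)/2,np.linalg.norm(a-b))
# held strainer lug end (319,183) approx, z= TCP-83.6+55
tz=309-83.6+55
print('lug',onz(w,319,181.5,tz,True))
# plate corners/bolts
for p in [(115,68),(496,18),(568,560)]: print(f(*p,8))
t=load('t4');s=load('s4')
for im,n,(x,y) in [(t,'t',(225,135)),(s,'s',(350,195))]:
    print(n,proj(im,[540,165,90]))
    c=im['pixels'];u,v=proj(im,[540,165,90]).astype(int);c=c[v-40:v+40,u-45:u+45]
    print(u-45,v-40);cv2.imwrite(f'pics/c6{n}.png',cv2.resize(c,None,fx=7,fy=7,interpolation=cv2.INTER_CUBIC))
E
python3 -c "
import cv2,numpy as np
a=cv2.imread('pics/c6t.png');b=cv2.imread('pics/c6s.png')
cv2.imwrite('pics/c6.png',cv2.resize(np.hstack([a,b]),(800,356)))"
```

```text
slots [517.41683028 170.4694932   90.        ] [579.49095742 167.34218417  90.        ] [548.45389385 168.90583869  90.        ] 62.152854492745796 -2.8841362663250014
[547.18357221 168.02816417  90.        ] 75.60444562972556
[549.43268794 168.19482125  90.        ] 76.07253115161207
[549.2755898  168.83863154  90.        ] 46.711095255677805
lug [603.71639921 163.39466671 280.4       ]
[492.21118961 116.88232965   8.        ]
[479.99407984 201.93585645   8.        ]
[603.63582175 219.86613807   8.        ]
t [260.8422135  170.13195851]
215 130
s [383.61286514 212.82935863]
338 172
```

View pics/c6.png

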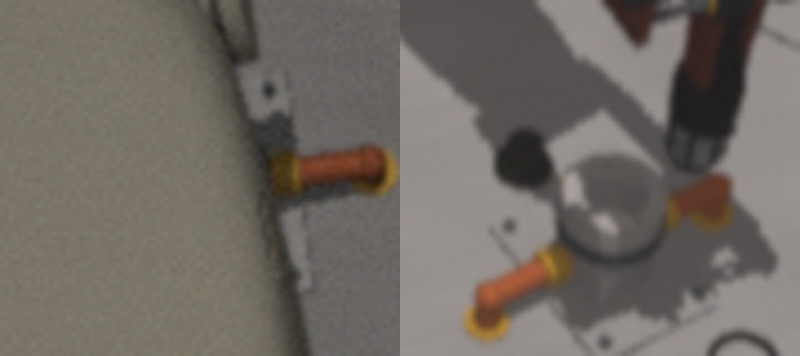

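```bash
python3 -m creep '[{"tx":-10,"ty":2,"tz":-45,"rx":0,"ry":0,"rz":-0.055,"fingers":255},{"tx":-20,"ty":4,"tz":-90,"rx":0,"ry":0,"rz":-0.055,"fingers":255},{"tx":-20,"ty":4,"tz":-95,"rx":0,"ry":0,"rz":-0.055,"fingers":255},{"tx":-20,"ty":4,"tz":-95,"rx":0,"ry":0,"rz":-0.055,"fingers":255},{"tx":-20,"ty":4,"tz":-95,"rx":0,"ry":0,"rz":-0.055,"fingers":255}]'
python3 - <<'E'
from h import *
w=grab('wrist','w5');o=ctrl.get_obs();R,_=cv2.Rodrigues(o['orientation'])
print(o['t'],o['ee_pos'],o['width'],np.degrees(np.arctan2(R[1],R[0])))
c=w['pixels'][70:230,240:410];cv2.imwrite('pics/c7.png',cv2.resize(c,None,fx=4,fy=3.75*16/15,interpolation=cv2.INTER_CUBIC)[:640])
c=w['pixels'][80:225,240:410];cv2.imwrite('pics/c7.png',cv2.resize(c,None,fx=4,fy=4,interpolation=cv2.INTER_CUBIC))
E
```

```text
t: 7.18
ee_pos: [616.3, 168.9, 216.9]
orientation: [-1.569, 0.036, -0.042]
ft_force: [0.5, 1.0, -1.5]
width: 13.5
7.225 [616.04913918 168.81807954 216.75990437] 13.682430191658312 [-2.86933993 13.82142386 87.13085813]
```

View pics/c7.png

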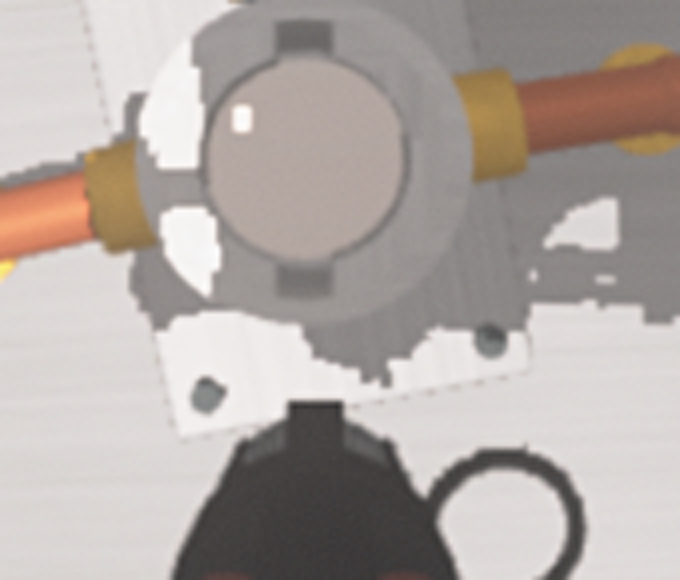

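```bash
python3 - <<'E'
from h import *
w=load('w5')
f=lambda x,y,z: onz(w,240+(x+.5)/4-.5,80+(y+.5)/4-.5,z,True)
a=f(304,21,90);b=f(304.3,297,90)
print('slots',a,b,(a+b)/2,np.linalg.norm(a-b),np.degrees(np.arctan2(*(b-a)[[1,0]])))
for p,q in [((135,160),(473,160)),((203,157),(408,157)),((304,57),(304,265))]:
    a=f(*p,90);b=f(*q,90);print((a+b)/2,np.linalg.norm(a-b))
z=216.8-83.6+55
print('lug',f(315,402,z),f(288,402,z),f(342,402,z))
print('bar', )
E
```

```text
slots [517.55840069 170.25175383  90.        ] [580.28369565 167.13938542  90.        ] [548.92104817 168.69556963  90.        ] 62.80246384687192 -2.840631378843274
[548.70437749 168.64310478  90.        ] 76.24861893252765
[548.31824204 169.02691565  90.        ] 46.05921809004728
[549.37325691 168.64304989  90.        ] 47.244797099177845
lug [585.13070641 169.22889819 188.2       ] [584.92575697 165.1788398  188.2       ] [585.3323028  173.27931424 188.2       ]
bar
```

Both views agree: pot axis at (548.8,168.7), slot line at −2.85°, and the tool is aligned to that. Measured against the held lug in the same image, the axis-to-axis shift is (−66.3,+1.0). Moving over the bore and part-way down.

```bash
python3 -m creep '[{"tx":-33,"ty":0.5,"tz":0,"rx":0,"ry":0,"rz":0,"fingers":255},{"tx":-66,"ty":1,"tz":0,"rx":0,"ry":0,"rz":0,"fingers":255},{"tx":-66.3,"ty":1,"tz":0,"rx":0,"ry":0,"rz":0,"fingers":255},{"tx":-66.3,"ty":1,"tz":-20,"rx":0,"ry":0,"rz":0,"fingers":255},{"tx":-66.3,"ty":1,"tz":-40,"rx":0,"ry":0,"rz":0,"fingers":255},{"tx":-66.3,"ty":1,"tz":-50,"rx":0,"ry":0,"rz":0,"fingers":255},{"tx":-66.3,"ty":1,"tz":-50,"rx":0,"ry":0,"rz":0,"fingers":255},{"tx":-66.3,"ty":1,"tz":-50,"rx":0,"ry":0,"rz":0,"fingers":255}]'
python3 - <<'E'
from h import *
w=grab('wrist','w6');s=grab('scene','s6');o=ctrl.get_obs();R,_=cv2.Rodrigues(o['orientation'])
print(o['t'],o['ee_pos'],o['width'],o['ft_force'],o['moment'])
c=w['pixels'][120:270,230:420];a=cv2.resize(c,(480,380),interpolation=cv2.INTER_CUBIC)
u,v=proj(s,[549,169,110]).astype(int);c=s['pixels'][v-40:v+40,u-32:u+32];b=cv2.resize(c,(304,380),interpolation=cv2.INTER_CUBIC)
cv2.imwrite('pics/c8.png',np.hstack([a,b]))
E
```

```text
t: 8.22
ee_pos: [549.1, 169.7, 165.5]
orientation: [-1.57, 0.038, -0.04]
ft_force: [-0.4, -0.1, -1.4]
width: 13.8
8.325 [548.91611345 169.73342103 165.4980692 ] 13.722295098518773 [-0.30314454  0.70375938 -1.07370993] [ 0.02886621 -0.08140322  0.02140099]
```

View pics/c8.png

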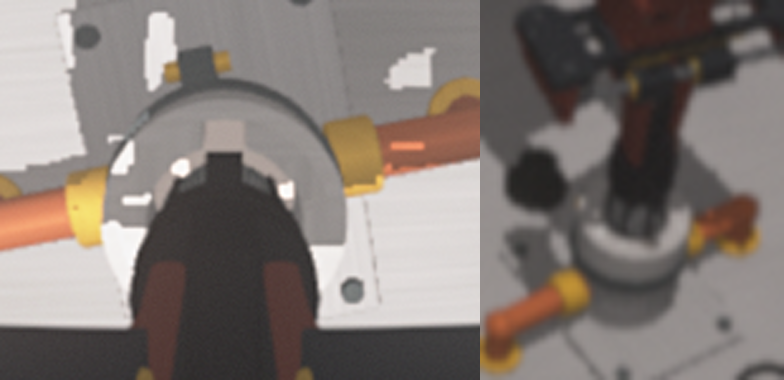

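The lug at (225,155) lines up with the slot at (224,125), and the foot is in the bore. I'll lower it with a +0.8 mm x correction, checking force.

```bash
python3 -m creep '[{"tx":0.8,"ty":0,"tz":-12,"rx":0,"ry":0,"rz":0,"fingers":255},{"tx":0.8,"ty":0,"tz":-24,"rx":0,"ry":0,"rz":0,"fingers":255},{"tx":0.8,"ty":0,"tz":-33,"rx":0,"ry":0,"rz":0,"fingers":255},{"tx":0.8,"ty":0,"tz":-36,"rx":0,"ry":0,"rz":0,"fingers":255},{"tx":0.8,"ty":0,"tz":-36,"rx":0,"ry":0,"rz":0,"fingers":255}]'
python3 -c "
from h import *
o=ctrl.get_obs();print(o['ee_pos'],o['ft_force'],o['moment'])"
```

```text
t: 8.95
ee_pos: [549.0, 169.6, 128.3]
orientation: [-1.571, 0.04, -0.039]
ft_force: [-0.3, 0.3, -1.7]
width: 13.8
[548.96545026 169.57038895 128.32673592] [-0.25642564  0.27043098 -1.70499512] [ 0.0092589  -0.13426469 -0.01243405]
```

```bash
python3 -m creep '[{"tx":0,"ty":0,"tz":-1.5,"rx":0,"ry":0,"rz":0,"fingers":255},{"tx":0,"ty":0,"tz":-3,"rx":0,"ry":0,"rz":0,"fingers":255},{"tx":0,"ty":0,"tz":-3.5,"rx":0,"ry":0,"rz":0,"fingers":255},{"tx":0,"ty":0,"tz":-3.5,"rx":0,"ry":0,"rz":0,"fingers":255}]'
python3 -m creep '[{"tx":0,"ty":0,"tz":-1,"rx":0,"ry":0,"rz":0,"fingers":255},{"tx":0,"ty":0,"tz":-1.5,"rx":0,"ry":0,"rz":0,"fingers":255},{"tx":0,"ty":0,"tz":-1.5,"rx":0,"ry":0,"rz":0,"fingers":255}]'
```

```text
t: 9.45
ee_pos: [549.1, 169.6, 125.2]
orientation: [-1.57, 0.039, -0.039]
ft_force: [-0.3, 0.3, -1.4]
width: 13.8
t: 9.82
ee_pos: [549.0, 169.6, 123.6]
orientation: [-1.57, 0.039, -0.039]
ft_force: [0.6, -0.2, -2.1]
width: 13.7
```

No contact force, and it's already below the height where the lugs would rest on the face (TCP 125.6), so the lugs are in the slots. Continuing to the seat.

```bash
python3 -m creep '[{"tx":0,"ty":0,"tz":-1,"rx":0,"ry":0,"rz":0,"fingers":255},{"tx":0,"ty":0,"tz":-2,"rx":0,"ry":0,"rz":0,"fingers":255},{"tx":0,"ty":0,"tz":-2,"rx":0,"ry":0,"rz":0,"fingers":255}]'
python3 -m creep '[{"tx":0,"ty":0,"tz":-1,"rx":0,"ry":0,"rz":0,"fingers":255},{"tx":0,"ty":0,"tz":-2,"rx":0,"ry":0,"rz":0,"fingers":255},{"tx":0,"ty":0,"tz":-3,"rx":0,"ry":0,"rz":0,"fingers":255},{"tx":0,"ty":0,"tz":-3,"rx":0,"ry":0,"rz":0,"fingers":255}]'
```

```text
t: 10.2
ee_pos: [549.0, 169.6, 121.5]
orientation: [-1.571, 0.039, -0.039]
ft_force: [0.9, 0.3, -1.9]
width: 13.7
t: 10.7
ee_pos: [549.1, 169.6, 118.8]
orientation: [-1.57, 0.039, -0.039]
ft_force: [-0.5, -0.3, 2.2]
width: 13.7
```

The spring is felt at about 4 N, as expected. Pressing in to a foot height of about 25 mm (TCP 108.5).

```bash
python3 -m creep '[{"tx":0,"ty":0,"tz":-1.5,"rx":0,"ry":0,"rz":0,"fingers":255},{"tx":0,"ty":0,"tz":-3,"rx":0,"ry":0,"rz":0,"fingers":255},{"tx":0,"ty":0,"tz":-4.5,"rx":0,"ry":0,"rz":0,"fingers":255},{"tx":0,"ty":0,"tz":-6,"rx":0,"ry":0,"rz":0,"fingers":255},{"tx":0,"ty":0,"tz":-6,"rx":0,"ry":0,"rz":0,"fingers":255}]'
python3 -m creep '[{"tx":0,"ty":0,"tz":-1.5,"rx":0,"ry":0,"rz":0,"fingers":255},{"tx":0,"ty":0,"tz":-3,"rx":0,"ry":0,"rz":0,"fingers":255},{"tx":0,"ty":0,"tz":-4,"rx":0,"ry":0,"rz":0,"fingers":255},{"tx":0,"ty":0,"tz":-4,"rx":0,"ry":0,"rz":0,"fingers":255}]'
python3 -c "
from h import *
o=ctrl.get_obs();print(o['ee_pos'],o['ft_force'],o['moment'])"
```

```text
t: 11.32
ee_pos: [549.2, 169.6, 112.8]
orientation: [-1.57, 0.039, -0.039]
ft_force: [-2.1, -0.1, 6.4]
width: 14.1
t: 11.82
ee_pos: [549.2, 169.6, 109.0]
orientation: [-1.57, 0.039, -0.039]
ft_force: [-1.6, -1.1, 8.3]
width: 13.9
[549.23202997 169.60440348 109.0436558 ] [-1.64031018 -1.0784346   8.31344061] [-0.10867506  0.32144944  0.00901768]
```

```bash
python3 -m creep '[{"tx":-0.6,"ty":-0.4,"tz":-0.8,"rx":0,"ry":0,"rz":0,"fingers":255},{"tx":-0.6,"ty":-0.4,"tz":-0.8,"rx":0,"ry":0,"rz":0,"fingers":255},{"tx":-0.6,"ty":-0.4,"tz":-0.8,"rx":0,"ry":0,"rz":-0.06,"fingers":255},{"tx":-0.6,"ty":-0.4,"tz":-0.8,"rx":0,"ry":0,"rz":-0.12,"fingers":255},{"tx":-0.6,"ty":-0.4,"tz":-0.8,"rx":0,"ry":0,"rz":-0.18,"fingers":255},{"tx":-0.6,"ty":-0.4,"tz":-0.8,"rx":0,"ry":0,"rz":-0.18,"fingers":255}]'
python3 -c "
from h import *
o=ctrl.get_obs();print(o['ee_pos'],o['ft_force'],o['moment'])"
```

```text
t: 12.58
ee_pos: [549.5, 169.5, 108.7]
orientation: [-1.562, 0.179, -0.183]
ft_force: [0.0, -0.5, 7.4]
width: 13.6
[549.49986644 169.51440969 108.66299587] [ 0.03809758 -0.49325019  7.3739918 ] [-0.01738409  0.02131067 -0.05706315]
```

It turns freely with −0.06 N·m, so it's under the lip. Continuing towards the stop.

```bash
python3 -m creep '[{"tx":0,"ty":-0.1,"tz":0,"rx":0,"ry":0,"rz":-0.08,"fingers":255},{"tx":-0.1,"ty":-0.2,"tz":0,"rx":0,"ry":0,"rz":-0.16,"fingers":255},{"tx":-0.1,"ty":-0.3,"tz":0,"rx":0,"ry":0,"rz":-0.24,"fingers":255},{"tx":-0.1,"ty":-0.3,"tz":0,"rx":0,"ry":0,"rz":-0.32,"fingers":255},{"tx":-0.2,"ty":-0.4,"tz":0,"rx":0,"ry":0,"rz":-0.4,"fingers":255},{"tx":-0.2,"ty":-0.4,"tz":0,"rx":0,"ry":0,"rz":-0.4,"fingers":255}]'
python3 -c "
from h import *
o=ctrl.get_obs();print(o['ee_pos'],o['ft_force'],o['moment'])"
python3 -m creep '[{"tx":0,"ty":-0.1,"tz":0,"rx":0,"ry":0,"rz":-0.08,"fingers":255},{"tx":-0.1,"ty":-0.2,"tz":0,"rx":0,"ry":0,"rz":-0.16,"fingers":255},{"tx":-0.1,"ty":-0.3,"tz":0,"rx":0,"ry":0,"rz":-0.24,"fingers":255},{"tx":-0.1,"ty":-0.3,"tz":0,"rx":0,"ry":0,"rz":-0.3,"fingers":255},{"tx":-0.1,"ty":-0.3,"tz":0,"rx":0,"ry":0,"rz":-0.3,"fingers":255}]'
python3 -c "
from h import *
o=ctrl.get_obs();print(o['ee_pos'],o['ft_force'],o['moment']);R,_=cv2.Rodrigues(o['orientation']);print(np.degrees(np.arctan2(R[1],R[0])))"
```

```text
t: 13.32
ee_pos: [549.5, 169.2, 108.8]
orientation: [-1.512, 0.492, -0.496]
ft_force: [-0.2, -0.0, 8.9]
width: 13.7
[549.52702879 169.1660095  108.75677553] [-0.24775459 -0.01344964  8.90852429] [ 0.00105454 -0.15885571 -0.06953397]
t: 13.95
ee_pos: [549.4, 168.9, 108.7]
orientation: [-1.444, 0.724, -0.727]
ft_force: [0.3, -0.2, 8.2]
width: 14.1
[549.39629008 168.85917252 108.72629329] [ 0.30117351 -0.17441673  8.16159   ] [-0.00608484 -0.09712799 -0.0572443 ]
[-53.31052456  15.93439611  36.689622  ]
```

```bash
for i in 1; do :; done; python3 -m creep '[{"tx":0,"ty":0,"tz":0,"rx":0,"ry":0,"rz":-0.04,"fingers":255},{"tx":0,"ty":0,"tz":0,"rx":0,"ry":0,"rz":-0.08,"fingers":255},{"tx":0,"ty":0,"tz":0,"rx":0,"ry":0,"rz":-0.12,"fingers":255},{"tx":0,"ty":0,"tz":0,"rx":0,"ry":0,"rz":-0.12,"fingers":255}]'
python3 -c "
from h import *
o=ctrl.get_obs();print(o['ee_pos'],o['ft_force'],o['moment']);R,_=cv2.Rodrigues(o['orientation']);print(np.degrees(np.arctan2(R[1],R[0])))"
```

```text
t: 14.45
ee_pos: [549.4, 168.8, 108.7]
orientation: [-1.41, 0.816, -0.819]
ft_force: [-0.0, 0.4, 8.6]
width: 14.0
[549.3590968  168.84559181 108.72026751] [-0.00958018  0.39450079  8.57022003] [-0.0128278  -0.03539924 -0.019261  ]
[-60.17276719  16.01492021  29.82733152]
```

```bash
python3 -m creep '[{"tx":0,"ty":0,"tz":0,"rx":0,"ry":0,"rz":-0.02,"fingers":255},{"tx":0,"ty":0,"tz":0,"rx":0,"ry":0,"rz":-0.04,"fingers":255},{"tx":0,"ty":0,"tz":0,"rx":0,"ry":0,"rz":-0.04,"fingers":255}]'
python3 -c "
from h import *
o=ctrl.get_obs();print(o['ee_pos'],o['ft_force'],o['moment']);R,_=cv2.Rodrigues(o['orientation']);print(np.degrees(np.arctan2(R[1],R[0])))"
```

```text
t: 14.82
ee_pos: [549.4, 168.9, 108.7]
orientation: [-1.397, 0.846, -0.849]
ft_force: [-0.0, -0.1, 7.4]
width: 13.7
[549.37995269 168.86811393 108.7350005 ] [-0.01797669 -0.09396753  7.38271692] [-0.05164108 -0.02909794  0.01355355]
[-62.44618265  15.66426533  27.55390528]
```

```bash
python3 -m creep '[{"tx":0,"ty":0,"tz":0,"rx":0,"ry":0,"rz":-0.02,"fingers":255},{"tx":0,"ty":0,"tz":0,"rx":0,"ry":0,"rz":-0.04,"fingers":255},{"tx":0,"ty":0,"tz":0,"rx":0,"ry":0,"rz":-0.04,"fingers":255}]'
python3 -c "
from h import *
o=ctrl.get_obs();print(o['ee_pos'],o['ft_force'],o['moment']);R,_=cv2.Rodrigues(o['orientation']);print(np.degrees(np.arctan2(R[1],R[0])))"
```

```text
t: 15.2
ee_pos: [549.3, 168.8, 108.7]
orientation: [-1.384, 0.877, -0.88]
ft_force: [0.0, 0.9, 8.6]
width: 14.0
[549.33831349 168.83351883 108.71925036] [0.0122384  0.90396933 8.55336426] [-0.07307421  0.00766489  0.02961871]
[-64.73493576  14.98146134  25.26513507]
```

```bash
python3 -m creep '[{"tx":0,"ty":0,"tz":0,"rx":0,"ry":0,"rz":-0.02,"fingers":255},{"tx":0,"ty":0,"tz":0,"rx":0,"ry":0,"rz":-0.04,"fingers":255},{"tx":0,"ty":0,"tz":0,"rx":0,"ry":0,"rz":-0.04,"fingers":255}]'
python3 -c "
from h import *
o=ctrl.get_obs();print(o['ee_pos'],o['ft_force'],o['moment']);R,_=cv2.Rodrigues(o['orientation']);print(np.degrees(np.arctan2(R[1],R[0])))"
```

```text
t: 15.58
ee_pos: [549.3, 168.8, 108.7]
orientation: [-1.371, 0.907, -0.91]
ft_force: [0.2, 0.3, 8.3]
width: 13.9
[549.27712986 168.81913139 108.7103905 ] [0.24511948 0.32388523 8.28221296] [-0.03803846 -0.09072953  0.1853426 ]
[-67.0147144   13.92996654  22.98534333]
```

```bash
python3 -m creep '[{"tx":0,"ty":0,"tz":0,"rx":0,"ry":0,"rz":-0.02,"fingers":255},{"tx":0,"ty":0,"tz":0,"rx":0,"ry":0,"rz":-0.02,"fingers":255}]'
python3 -c "
from h import *
o=ctrl.get_obs();print(o['ee_pos'],o['ft_force'],o['moment']);R,_=cv2.Rodrigues(o['orientation']);print(np.degrees(np.arctan2(R[1],R[0])))"
```

```text
t: 15.82
ee_pos: [549.3, 168.8, 108.7]
orientation: [-1.364, 0.921, -0.925]
ft_force: [-0.7, -0.1, 7.4]
width: 13.7
[549.28945261 168.79570541 108.71900678] [-0.73728804 -0.0850734   7.43629857] [-0.06829453  0.03446899  0.64508388]
[-68.09131362   5.85760128  21.90879015]
```

The stop is felt at 0.65 N·m after about 65° of turn. I'll ease off a touch and let it up 6 mm into the pockets.

```bash
python3 -m creep '[{"tx":0,"ty":0,"tz":0,"rx":0,"ry":0,"rz":0.015,"fingers":255},{"tx":0,"ty":0,"tz":1.5,"rx":0,"ry":0,"rz":0.015,"fingers":255},{"tx":0,"ty":0,"tz":3,"rx":0,"ry":0,"rz":0.015,"fingers":255},{"tx":0,"ty":0,"tz":4,"rx":0,"ry":0,"rz":0.015,"fingers":255},{"tx":0,"ty":0,"tz":4,"rx":0,"ry":0,"rz":0.015,"fingers":255}]'
python3 -c "
from h import *
o=ctrl.get_obs();print(o['ee_pos'],o['ft_force'],o['moment'])"
python3 -m creep '[{"tx":0,"ty":0,"tz":0.8,"rx":0,"ry":0,"rz":0,"fingers":255},{"tx":0,"ty":0,"tz":1.5,"rx":0,"ry":0,"rz":0,"fingers":255},{"tx":0,"ty":0,"tz":1.5,"rx":0,"ry":0,"rz":0,"fingers":255}]'
python3 -c "
from h import *
o=ctrl.get_obs();print(o['ee_pos'],o['ft_force'],o['moment']);R,_=cv2.Rodrigues(o['orientation']);print(np.degrees(np.arctan2(R[1],R[0])))"
```

```text
t: 16.45
ee_pos: [549.2, 168.8, 112.2]
orientation: [-1.369, 0.911, -0.914]
ft_force: [4.0, 2.3, -0.1]
width: 14.1
[549.16688143 168.78483059 112.19533071] [ 4.01524008  2.32209331 -0.08779948] [ 0.34202108 -1.14442012  0.28085326]
t: 16.82
ee_pos: [549.1, 168.8, 113.6]
orientation: [-1.369, 0.911, -0.914]
ft_force: [5.4, 1.7, -0.7]
width: 13.8
[549.12653325 168.78067172 113.5840325 ] [ 5.42187588  1.68457382 -0.68894547] [ 0.36463922 -1.26097304  0.3137099 ]
[-67.30841764  16.30483892  22.69161209]
```

Lateral force of about 5 N has appeared, so the strainer is off-centre against something. I'll relieve it sideways by feel.

```bash
python3 -m creep '[{"tx":0.4,"ty":0.15,"tz":0,"rx":0,"ry":0,"rz":0,"fingers":255},{"tx":0.8,"ty":0.3,"tz":0,"rx":0,"ry":0,"rz":0,"fingers":255},{"tx":0.8,"ty":0.3,"tz":0,"rx":0,"ry":0,"rz":0,"fingers":255}]'
python3 - <<'E'
from h import *
o=ctrl.get_obs();print(o['ee_pos'],o['ft_force'],o['moment'])
w=grab('wrist','w9');s=grab('scene','s9')
c=w['pixels'][110:270,230:420];a=cv2.resize(c,(480,400),interpolation=cv2.INTER_CUBIC)
u,v=proj(s,[549,169,110]).astype(int);c=s['pixels'][v-40:v+40,u-32:u+32];b=cv2.resize(c,(320,400),interpolation=cv2.INTER_CUBIC)
cv2.imwrite('pics/c9.png',np.hstack([a,b]))
E
```

```text
t: 17.2
ee_pos: [549.2, 168.8, 113.5]
orientation: [-1.37, 0.912, -0.913]
ft_force: [4.5, 0.0, 1.8]
width: 13.8
[549.23034133 168.82656826 113.53302266] [4.51009738 0.0386472  1.82574272] [ 0.2536773  -1.1214852   0.26051309]
```

View pics/c9.png

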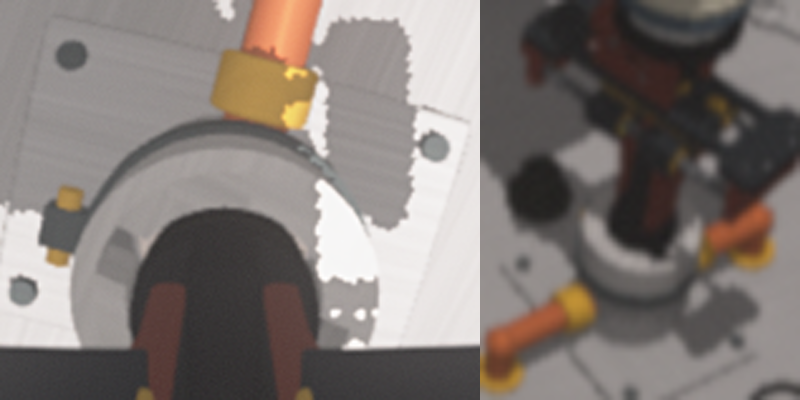

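The wrist view shows the bar turned about 65° from the slots, with the slot openings empty at (118,255) and (335,335), and the head down in the bore. I'll relieve the side load some more.

```bash
python3 -m creep '[{"tx":0.8,"ty":0,"tz":0.3,"rx":0,"ry":0,"rz":0,"fingers":255},{"tx":1.5,"ty":0,"tz":0.6,"rx":0,"ry":0,"rz":0,"fingers":255},{"tx":1.5,"ty":0,"tz":0.6,"rx":0,"ry":0,"rz":0,"fingers":255},{"tx":1.5,"ty":0,"tz":0.6,"rx":0,"ry":0,"rz":0,"fingers":255}]'
python3 -c "
from h import *
o=ctrl.get_obs();print(o['ee_pos'],o['ft_force'],o['moment'])"
```

```text
t: 17.8
ee_pos: [549.4, 168.7, 113.6]
orientation: [-1.372, 0.914, -0.912]
ft_force: [-1.7, 2.3, 0.3]
width: 13.8
[549.44869076 168.74674135 113.55441513] [-1.6516119   2.28193109  0.27352854] [ 0.58333125 -0.13746291  0.28682733]
```

The lateral load is down, the lift is stopped by the lip at a foot height of about 30 mm, and the residual forces are small. That fits being up in the pockets. Releasing.

```bash
python3 -m creep '[{"tx":-0.3,"ty":0.3,"tz":-0.6,"rx":0,"ry":0,"rz":0.01,"fingers":255},{"tx":-0.3,"ty":0.3,"tz":-0.6,"rx":0,"ry":0,"rz":0.01,"fingers":180},{"tx":-0.3,"ty":0.3,"tz":-0.6,"rx":0,"ry":0,"rz":0.01,"fingers":120},{"tx":-0.3,"ty":0.3,"tz":-0.6,"rx":0,"ry":0,"rz":0.01,"fingers":120},{"tx":-0.3,"ty":0.3,"tz":-0.6,"rx":0,"ry":0,"rz":0.01,"fingers":120},{"tx":-0.3,"ty":0.3,"tz":-0.6,"rx":0,"ry":0,"rz":0.01,"fingers":120}]'
python3 -c "
from h import *
o=ctrl.get_obs();print(o['ee_pos'],o['ft_force'],o['moment'])"
```

```text
t: 18.55
ee_pos: [550.1, 169.1, 113.3]
orientation: [-1.374, 0.905, -0.905]
ft_force: [-0.6, -0.0, -0.5]
width: 46.3
[550.14399432 169.05592569 113.32665884] [-0.57630752 -0.01536332 -0.54997137] [ 0.00142427 -0.08924252  0.0259627 ]
```

```bash
python3 -m creep '[{"tx":0,"ty":0,"tz":20,"rx":0,"ry":0,"rz":0,"fingers":120},{"tx":0,"ty":0,"tz":45,"rx":0,"ry":0,"rz":0,"fingers":120},{"tx":17,"ty":-35,"tz":70,"rx":0,"ry":0,"rz":0,"fingers":60},{"tx":35,"ty":-70,"tz":90,"rx":0,"ry":0,"rz":0,"fingers":0},{"tx":35,"ty":-70,"tz":100,"rx":0,"ry":0,"rz":0,"fingers":0},{"tx":35,"ty":-70,"tz":100,"rx":0,"ry":0,"rz":0,"fingers":0}]'
python3 - <<'E'
from h import *
o=ctrl.get_obs()
w=grab('wrist','w10');s=grab('scene','s10')
print(o['ft_force'],proj(w,[549,169,137],True))
for z in (133,137): print(z,proj(s,[549,169,z]))
u,v=proj(w,[549,169,110],True).astype(int);x0,y0=max(u-65,0),max(v-65,0);c=w['pixels'][y0:y0+130,x0:x0+130];a=cv2.resize(c,(480,480),interpolation=cv2.INTER_CUBIC);print(x0,y0,c.shape)
u,v=proj(s,[549,169,110]).astype(int);c=s['pixels'][v-48:v+48,u-32:u+32];b=cv2.resize(c,(320,480),interpolation=cv2.INTER_CUBIC);print(u-32,v-48)
cv2.imwrite('pics/c10.png',np.hstack([a,b]))
E
```

```text
t: 19.3
ee_pos: [585.2, 99.3, 213.8]
orientation: [-1.373, 0.905, -0.906]
ft_force: [-0.3, 0.6, -0.4]
width: 82.8
[-0.26513159  0.57483808 -0.39143798] [311.04410213 103.76252722]
133 [387.58959745 205.70407772]
137 [387.74126969 204.86565157]
246 40 (130, 130, 3)
354 162
```

View pics/c10.png

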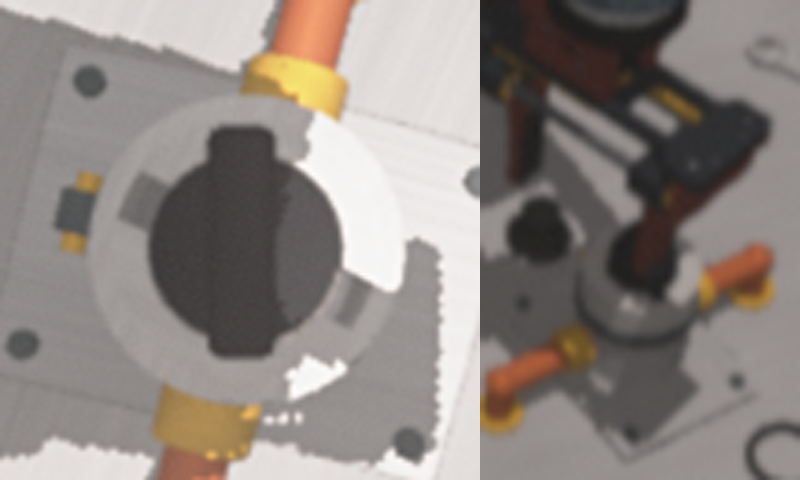

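The bar now lies about 65° from the slots, centred at (242,240) in the collar crop, and it stands freely. Next I'll check its height from the image: bar length in pixels, with the collar as scale.

```bash
python3 - <<'E'
from h import *
w=load('w10')
k=480/130
g=lambda x,y,z: onz(w,246+(x+.5)/k-.5,40+(y+.5)/k-.5,z,True)
a=g(90,248,90);b=g(406,248,90);print('collar',np.linalg.norm(a-b),(a+b)/2)
a=g(247,95,90);b=g(247,402,90);print('collar',np.linalg.norm(a-b),(a+b)/2)
for z in (129,133,137,141):
    a=g(241,127,z);b=g(242,356,z);print(z,np.linalg.norm(a-b),(a+b)/2,np.degrees(np.arctan2(*(a-b)[[1,0]])))
    a=g(150,247,z-34);b=g(343,247,z-34);print('  head',np.linalg.norm(a-b),(a+b)/2)
E
```

```text
collar 76.26294341301492 [549.26016746 169.38937689  90.        ]
collar 75.20262610519472 [549.25825126 168.93230019  90.        ]
129 48.124739451398455 [548.99010462 168.50679176 129.        ] 113.41902222195603
  head 45.56285568763906 [549.18338569 169.02952923  95.        ]
133 47.31895140565371 [549.15180693 168.36228448 133.        ] 113.4190222219559
  head 44.8950118713603 [549.32210848 168.89536401  99.        ]
137 46.513163359909065 [549.31350924 168.21777721 137.        ] 113.41902222195601
  head 44.22716805508157 [549.46083127 168.76119878 103.        ]
141 45.70737531416437 [549.47521155 168.07326993 141.        ] 113.419022221956
  head 43.55932423880272 [549.59955406 168.62703356 107.        ]
```

The image is ambiguous on height: the bar suggests 130 mm, the head 138 mm. I'll check by touch, lowering the closed fingertips onto the bar top. They should meet at TCP ≈145 if locked, ≈141 if not.

```bash
python3 -m creep '[{"tx":-18,"ty":35,"tz":0,"rx":0,"ry":0,"rz":0,"fingers":255},{"tx":-36,"ty":69.5,"tz":0,"rx":0,"ry":0,"rz":0,"fingers":255},{"tx":-36,"ty":69.5,"tz":0,"rx":0,"ry":0,"rz":0,"fingers":255},{"tx":-36,"ty":69.5,"tz":0,"rx":0,"ry":0,"rz":0,"fingers":255},{"tx":-36,"ty":69.5,"tz":0,"rx":0,"ry":0,"rz":0,"fingers":255},{"tx":-36,"ty":69.5,"tz":0,"rx":0,"ry":0,"rz":0,"fingers":255},{"tx":-36,"ty":69.5,"tz":-25,"rx":0,"ry":0,"rz":0,"fingers":255},{"tx":-36,"ty":69.5,"tz":-50,"rx":0,"ry":0,"rz":0,"fingers":255},{"tx":-36,"ty":69.5,"tz":-62,"rx":0,"ry":0,"rz":0,"fingers":255},{"tx":-36,"ty":69.5,"tz":-62,"rx":0,"ry":0,"rz":0,"fingers":255}]'
python3 -m creep '[{"tx":0,"ty":0,"tz":-2,"rx":0,"ry":0,"rz":0,"fingers":255},{"tx":0,"ty":0,"tz":-4,"rx":0,"ry":0,"rz":0,"fingers":255},{"tx":0,"ty":0,"tz":-4,"rx":0,"ry":0,"rz":0,"fingers":255}]'
```

```text
t: 20.65
ee_pos: [548.9, 168.2, 150.7]
orientation: [-1.375, 0.907, -0.905]
ft_force: [-0.9, -0.0, -0.5]
width: 0.4
t: 21.02
ee_pos: [549.3, 168.7, 147.8]
orientation: [-1.374, 0.905, -0.905]
ft_force: [0.1, -0.5, 0.6]
width: 0.3
```

```bash
python3 -m creep '[{"tx":0,"ty":0,"tz":-1,"rx":0,"ry":0,"rz":0,"fingers":255},{"tx":0,"ty":0,"tz":-1,"rx":0,"ry":0,"rz":0,"fingers":255}]'
python3 -m creep '[{"tx":0,"ty":0,"tz":-1,"rx":0,"ry":0,"rz":0,"fingers":255},{"tx":0,"ty":0,"tz":-1,"rx":0,"ry":0,"rz":0,"fingers":255}]'
```

```text
t: 21.28
ee_pos: [549.2, 168.6, 146.4]
orientation: [-1.374, 0.905, -0.905]
ft_force: [0.6, 0.5, -0.5]
width: 0.3
t: 21.52
ee_pos: [549.2, 168.6, 145.4]
orientation: [-1.374, 0.905, -0.905]
ft_force: [-0.8, -0.4, 1.0]
width: 0.8
```

```bash
python3 -m creep '[{"tx":0,"ty":0,"tz":-0.7,"rx":0,"ry":0,"rz":0,"fingers":255},{"tx":0,"ty":0,"tz":-0.7,"rx":0,"ry":0,"rz":0,"fingers":255}]'
```

```text
t: 21.78
ee_pos: [549.4, 168.6, 145.1]
orientation: [-1.374, 0.905, -0.905]
ft_force: [-0.2, -0.2, 5.3]
width: 0.5
```

I felt contact (5 N) at TCP 145.1, so the bar top is at about 137 mm and the foot at about 31 mm: it's locked in the pockets. Retreating for a final look.

```bash
python3 -m creep '[{"tx":0,"ty":0,"tz":30,"rx":0,"ry":0,"rz":0,"fingers":255},{"tx":0,"ty":0,"tz":70,"rx":0,"ry":0,"rz":0,"fingers":255},{"tx":10,"ty":-40,"tz":110,"rx":0,"ry":0,"rz":0,"fingers":255},{"tx":20,"ty":-70,"tz":130,"rx":0,"ry":0,"rz":0,"fingers":255},{"tx":20,"ty":-70,"tz":130,"rx":0,"ry":0,"rz":0,"fingers":255},{"tx":20,"ty":-70,"tz":130,"rx":0,"ry":0,"rz":0,"fingers":255}]'
python3 - <<'E'
from h import *
grab('wrist','w11');grab('scene','s11');o=ctrl.get_obs();print(o['t'],o['ft_force'])
E
```

```text
t: 22.52
ee_pos: [568.4, 98.9, 273.8]
orientation: [-1.375, 0.907, -0.904]
ft_force: [0.1, -0.3, -0.0]
width: 0.4
22.625 [-0.40708342 -0.23293639 -0.76129338]
```

View pics/w11.png

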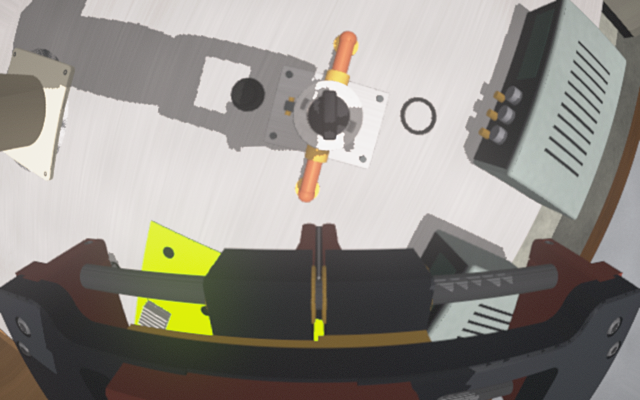

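View pics/s11.png

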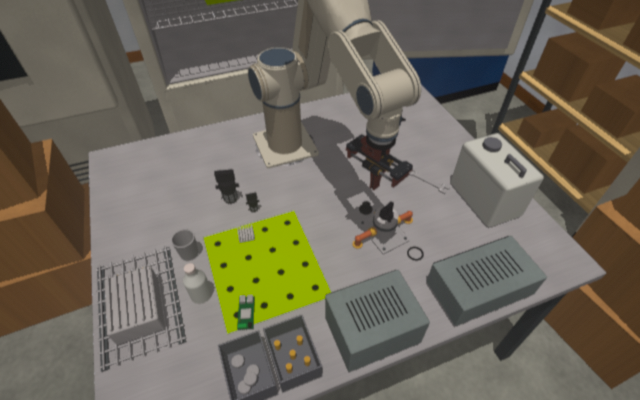

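The strainer is locked in the pot at (328,115) in the wrist view and (385,215) in the scene view. The other things look unmoved and the gripper is clear.

```bash
python3 -c "
from workcell import ctrl
print(ctrl.close_job())"
```

```text
the job is handed in; nothing more can be done
None
```

The strainer is back in the filter pot and locked, and I handed the job in at about 22.6 s. I took the one on the lime board, lowered its lugs through the slots, pressed it in against the spring (about 10 N), turned it about 65° clockwise to the stop (0.65 N·m), let it up and released it.

**Last checks:**
- **Height:** a light 5 N touch put the bar top at about 137 mm, so the foot is at about 31 mm, the locked height. The height estimates from the picture disagreed (130 mm from the bar, 138 mm from the head), so I relied on the touch. While still gripped, the foot had read about 30 mm.
- **Position:** the strainer is within about 1 mm of the pot's axis, and its bar is about 64° from the slot line.
- **Side load:** letting it up caused a brief side force of about 5 N, which I eased before releasing.
- **Not tested:** I did not try turning it back to prove the lock.
- **Surroundings:** the gripper is clear, and the other things look unmoved in the last pictures.

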